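Move the seasonings from the old tray to the new caddy, keeping their order

ROBOT

A 7-joint arm with a two-finger parallel gripper is mounted at the origin on a cart in front of the work surface, level with it; the furniture and walls round the work are solid. World frame = base frame: x ahead of the robot, y to its left, z up, the work surface at z = 0. Lengths are in mm, angles in rad, forces in N, time in s.
With the tool pointing down it reaches from about 425 to 875 mm from the base axis. Payload 4.7 kg.
Tool frame: the origin (TCP) lies midway between the tips of the shut fingers; the grasp point (between the pads) lies arm.grasp_offset behind it (arm.grasp_offset is the distance from the TCP to the grasp point, in mm); z points along the fingers, y is the direction in which the jaws open and shut (so a half turn about z gives the same grasp; the last joint's range is limited). The gripper opens to 87 mm and grips with 3 to 60 N. Pads are 19 mm wide; open, the fingers measure 117 mm over their backs; the gripper's body (75 mm by 190 mm) begins 51 mm behind the grasp point.
Start: joints at [1.125, 0.321, -0.07, 1.45, 0.023, 1.371, -0.057], TCP at [288.434, -582.522, 222.587] pointing down, gripper open.
Joint ranges: [-2.86, 2.86], [-0.3, 2.09], [-1.38, 1.24], [0.06, 2.45], [-1.56, 4.7], [0.09, 2.05], [-2.69, 2.69]. Speed limits (rad/s): [2.57, 2.57, 3.14, 3.14, 3.14, 3.14, 3.14].

INTERFACE

Orientations are given as a unit quaternion [w, x, y, z].
In Python, from plant import arm gives the robot as it stands.
- The arm moves only by the tool step_arm, never from a script. Its argument "increments" is a list of rows, each a list of 3 entries, a list of its own where there are three numbers: the opening in per cent of the stroke, from 0 (shut) to 100 (fully open), then the shift along the tool's x, y, z in cm, then the turn about the tool's z in rad. A call has exactly 8 rows; each row is the pose to reach, as a shift and turn from the pose commanded when the call began, along the tool's axes at that moment; what a row does not reach only later rows make up. A row lasts 1/10 s, in which the tool goes at most 50 mm and 8.59 degrees, less where a joint would pass 70% of its speed; a pose out of reach is approached as far as the arm can. A call with a gripper value outside its range is refused whole. The fingers move at their own pace and stop on an object; "squeeze" is the grip in N (left out, the last holds). Time passes only in rows, so rows that repeat a pose let the fingers close, or fill a call up. It gives the time, the measured TCP pose, the force and the opening at its end, in the units of the state.
- arm.get_obs(): the state, without advancing time (a new reading comes with each control period).
- arm.capture(name): name is "side" or "top" or "wrist"; returns a dict with "frame" (480x640x3 uint8, blue, green, red), "intrinsics" (3x3 intrinsics, pixels), "eye" and "rotation" of the camera in the world. Camera axes: x right, y down, z forward; pixel columns grow to the right and rows downward; lengths in mm; the calibration is good to about 2 mm. The wrist camera is an equidistant fisheye: a pixel r from the principal point sees the ray r / f radians off the axis. A picture is of the moment at which its call begins. There is no depth.
- arm.job_done(): hands the job in, once; it reports no verdict.
Trained networks look in the newest picture that a camera, given by its name, has taken for a name from the list of things; names that differ only in an ending like _2 or _b are one class to them, and where a whole thing is asked for, a point or a joint stands for the part that bears it (a point fixed in the world has none). Each returns a list of dicts, best first, with "confidence" (0 to 1); they miss things now and then, are a little off and sometimes report something else, mostly with a low value. They report only what shows in the picture. A call takes as long as a camera call. They do not tell look-alikes from the thing itself.
- arm.boxes_of(camera, target): "xyz" ([x, y, z] in mm, in the coordinates of the camera as it stood for that picture, good to about 4 mm: the middle of the surface that is visible of it).
- arm.trace(camera, target): "region" (480x640 bool, what is visible of it).
The state is a dict: "clock": time; "qpos": joint angles; "dq": joint speeds; "joint_torque": joint torques, N m; "position": TCP position; "ee_rot": TCP orientation; "ft_force": force on the tool from outside, world axes, zero at the start; "ft_torque": the same for the moment, N m; "finger_gap": finger opening in mm.
Only numpy, scipy, OpenCV 4.12 (cv2) and the standard library are available. Lean on these libraries where they do the work, as an engineer would, in place of code of your own. Each camera call takes 0.05 s, during which the arm holds its last target. There are 200 camera calls.

TASK

Move the four seasonings from the old dark tray into the new wooden caddy behind it, each standing upright and fully down in its own well. The pepper mill goes first, into the free large well at the back, so that you never reach across it; then the salt shaker and the two spice jars go into the three front wells in the same left-to-right order in which they stood in the tray (seen from the robot). Set things down rather than dropping them or letting them topple, and leave the steel cup already in the caddy and the food tub beside the work where they are.

Things in the scene. Friction and masses are not known exactly. Their poses are not given: they have to be found in the camera images.
- pepper_mill: Dark-brown wooden pepper mill in the tray, 150 mm tall, the tallest of the four; round, foot 58 mm wide, waist 43 mm at 105 mm up, head widest (50 mm) at 120 mm up, small metal knob on top; its head does not turn. 0.18 kg. Origin: centre of the underside, z up. Starts anywhere in the row, in its own insert (not listed). The mill, shaker and jars far left by the sink are no part of the job.
- salt_shaker: Glass salt shaker with a grey domed top, 90 mm tall, round, 44 mm wide up to 66 mm above the foot, then narrowing to a 34 mm dome. 0.1 kg. Origin: centre of the underside, z up.
- wide_jar: The wider spice jar: glass, square with round corners, 46 mm across the flats (which face its x and y axes) and 55 mm over the corners, 97 mm tall; from about 65 mm up it narrows to the neck; round red cap with a green disc on top, 45 mm wide, 77 to 97 mm up. 0.11 kg. Origin: centre of the underside, z up.
- slim_jar: The slim spice jar: glass, square with round corners, 40 mm across the flats (which face its x and y axes) and 47 mm over the corners, 101 mm tall; from about 65 mm up it narrows to the neck; round white cap with a green disc, 40 mm wide, 80 to 101 mm up. 0.11 kg. Origin: centre of the underside, z up.
- insert_salt: Square cork insert in the tray, 71 x 71 x 26 mm, fixed, with a 50 mm bore 20 mm deep in which the salt shaker stands at the start, its underside 11 mm above the worktop. Origin: centre of the insert's underside; +y points left along the row. Four such inserts sit side by side, 72 mm apart, in an order that differs at every start.
- insert_wide: The same kind of insert, with a 60 mm bore in which the wide spice jar stands at the start. Same axes. The tray that holds the inserts is dark wood, 84 x 300 mm, fixed, its rim 20 mm high; the row runs across in front of the robot, nearer than the caddy.
- insert_slim: The same kind of insert, with a 52 mm bore in which the slim spice jar stands at the start. Same axes.
- caddy: Light wood, fixed, 180 (x) by 282 mm (y): base board, top at z 10 mm, on which things stand; deck with wells, top at z 38; steel rail round the back row, 49 high. Origin: underside centre; x to its back row, y left. Well centres (x, y): front, 70 mm wide: left (-42, 86), middle (-42, 0), right (-42, -86); back, 76 mm wide: (44, 58) holds the steel cup, (44, -58) free for the mill.
- steel_cup: Small plain steel cup, 65 mm wide at the rim, 61 mm tall, already standing in the caddy's back left well; leave it there. Origin: centre of the underside.
- food_tub: Food tub with a red lid, 99 x 139 x 56 mm, standing on the worktop at the right of the tray; leave it alone. Origin: centre of the underside.
Things that resemble listed ones, but are neither listed nor needed, are in the scene too. Leave any pink look-alike of the slim_jar alone. What is shaped like the salt_shaker but pink is not meant.

How it is judged (in metres and radians):
On the way:
1. the pepper mill stands fully down in the free large back well, upright and let go, while the salt shaker and both jars still stand in their inserts (x of pepper_mill in the frame of caddy between 0.026 and 0.062 m and z of pepper_mill in the frame of caddy between 0.005 and 0.016 m and angle between pepper_mill's own z axis and vertical below 0.12 rad and linear speed of pepper_mill below 0.03 m/s and angular speed of pepper_mill below 0.3 rad/s and y of pepper_mill in the frame of caddy between -0.076 and -0.04 m and contact force between the fingers and pepper_mill below 0.05 N and horizontal distance between salt_shaker and insert_salt below 0.02 m and horizontal distance between wide_jar and insert_wide below 0.02 m and horizontal distance between slim_jar and insert_slim below 0.02 m and angle between each of salt_shaker, wide_jar, slim_jar's own z axis and vertical below 0.3 rad), for 0.2 s.
At the end, for the whole second after the job is handed in: Mill in the free back well, salt and jars in the front wells in the inserts' left-to-right order: each within 18 mm of its well centre in x and y, underside on the base board (z 5 to 16 mm), tilt under 0.12 rad, at rest, released. Cup and tub moved under 25 mm (x of pepper_mill in the frame of caddy between 0.026 and 0.062 m and z of pepper_mill in the frame of caddy between 0.005 and 0.016 m and angle between each of pepper_mill, salt_shaker, wide_jar, slim_jar's own z axis and vertical below 0.12 rad and linear speed of each of pepper_mill, salt_shaker, wide_jar, slim_jar below 0.03 m/s and angular speed of each of pepper_mill, salt_shaker, wide_jar, slim_jar below 0.3 rad/s and y of pepper_mill in the frame of caddy between -0.076 and -0.04 m and x of salt_shaker in the frame of caddy between -0.06 and -0.024 m and z of salt_shaker in the frame of caddy between 0.005 and 0.016 m and x of wide_jar in the frame of caddy between -0.06 and -0.024 m and z of wide_jar in the frame of caddy between 0.005 and 0.016 m and x of slim_jar in the frame of caddy between -0.06 and -0.024 m and z of slim_jar in the frame of caddy between 0.005 and 0.016 m and ((y of insert_salt in the frame of insert_wide above 0.03 m and y of insert_wide in the frame of insert_slim above 0.03 m and y of salt_shaker in the frame of caddy between 0.068 and 0.104 m and y of wide_jar in the frame of caddy between -0.018 and 0.018 m and y of slim_jar in the frame of caddy between -0.104 and -0.068 m) or (y of insert_salt in the frame of insert_slim above 0.03 m and y of insert_slim in the frame of insert_wide above 0.03 m and y of salt_shaker in the frame of caddy between 0.068 and 0.104 m and y of slim_jar in the frame of caddy between -0.018 and 0.018 m and y of wide_jar in the frame of caddy between -0.104 and -0.068 m) or (y of insert_wide in the frame of insert_salt above 0.03 m and y of insert_salt in the frame of insert_slim above 0.03 m and y of wide_jar in the frame of caddy between 0.068 and 0.104 m and y of salt_shaker in the frame of caddy between -0.018 and 0.018 m and y of slim_jar in the frame of caddy between -0.104 and -0.068 m) or (y of insert_wide in the frame of insert_slim above 0.03 m and y of insert_slim in the frame of insert_salt above 0.03 m and y of wide_jar in the frame of caddy between 0.068 and 0.104 m and y of slim_jar in the frame of caddy between -0.018 and 0.018 m and y of salt_shaker in the frame of caddy between -0.104 and -0.068 m) or (y of insert_slim in the frame of insert_salt above 0.03 m and y of insert_salt in the frame of insert_wide above 0.03 m and y of slim_jar in the frame of caddy between 0.068 and 0.104 m and y of salt_shaker in the frame of caddy between -0.018 and 0.018 m and y of wide_jar in the frame of caddy between -0.104 and -0.068 m) or (y of insert_slim in the frame of insert_wide above 0.03 m and y of insert_wide in the frame of insert_salt above 0.03 m and y of slim_jar in the frame of caddy between 0.068 and 0.104 m and y of wide_jar in the frame of caddy between -0.018 and 0.018 m and y of salt_shaker in the frame of caddy between -0.104 and -0.068 m)) and contact force between the fingers and pepper_mill below 0.05 N and contact force between the fingers and salt_shaker below 0.05 N and contact force between the fingers and wide_jar below 0.05 N and contact force between the fingers and slim_jar below 0.05 N and distance of each of steel_cup, food_tub from where it was at the start of the episode below 0.025 m); the robot touches nothing.
It fails at once if the steel cup or the food tub is pushed more than 25 mm or the cup is tipped over (distance of any of steel_cup, food_tub from where it was at the start of the episode above 0.025 m or angle between steel_cup's own z axis and vertical above 0.5 rad).
It fails at once if a seasoning topples (leans more than 0.7 rad) (angle between any of pepper_mill, salt_shaker, wide_jar, slim_jar's own z axis and vertical above 0.7 rad).
It fails at once if a seasoning is dropped: it falls free of the fingers faster than 0.8 m/s (a drop of more than about 30 mm) ((linear speed of pepper_mill above 0.8 m/s and contact force between the fingers and pepper_mill below 0.05 N) or (linear speed of salt_shaker above 0.8 m/s and contact force between the fingers and salt_shaker below 0.05 N) or (linear speed of wide_jar above 0.8 m/s and contact force between the fingers and wide_jar below 0.05 N) or (linear speed of slim_jar above 0.8 m/s and contact force between the fingers and slim_jar below 0.05 N)).
It also fails if it takes over 96 s, if anything falls off the work surface, if the arm or the gripper's body presses on something with over 40 N, if the wrist force passes 120 N, or if a joint passes its speed limit or range.

## Working session

There is one attempt and no reset: what is moved stays moved. The work goes in short steps, Python scripts to look and compute and a tool call to move; the robot and the scene stay as the last step left them, time stands still between calls to the robot, and variables do not carry over. Pictures are saved under pics/ and viewed, about 12 in all and at most 16, crops included, and the job is handed in when it is done.

Besides the shell and the picture viewer there is one more tool, called after "Emit:" as name(argument=value, ...), one argument or row to a line, values as JSON. step_arm: Moves the arm, as the interface text tells. Its arguments: {"type":"object","properties":{"increments":{"type":"array","items":{"type":"array"}},"squeeze":{"type":"number"}},"required":["increments"]}

```bash
mkdir -p pics; ls
cat > h.py <<'E'
import numpy as np, cv2
from plant import arm
def cap(c):
    d=arm.capture(c); return d
def world(d,p): return np.array(d["eye"])+np.array(d["rotation"])@np.array(p)
def ray(d,u,v,fish=False):
    K=np.array(d["intrinsics"]); x=(u-K[0,2])/K[0,0]; y=(v-K[1,2])/K[1,1]
    if fish:
        r=np.hypot(x,y); s=np.sin(r)/r if r>1e-9 else 1; p=np.array([x*s,y*s,np.cos(r)])
    else: p=np.array([x,y,1.])
    return np.array(d["rotation"])@p
def atz(d,u,v,z,fish=False):
    r=ray(d,u,v,fish); e=np.array(d["eye"]); return e+r*(z-e[2])/r[2]
def proj(d,P,fish=False):
    K=np.array(d["intrinsics"]); p=np.array(d["rotation"]).T@(np.array(P)-np.array(d["eye"]))
    if fish:
        t=np.arctan2(np.hypot(p[0],p[1]),p[2]); n=np.hypot(p[0],p[1])+1e-9; q=p[:2]/n*t
    else: q=p[:2]/p[2]
    return np.array([K[0,0]*q[0]+K[0,2],K[1,1]*q[1]+K[1,2]])
NAMES="pepper_mill salt_shaker wide_jar slim_jar insert_salt insert_wide insert_slim caddy steel_cup food_tub".split()
E
python3 - <<'E'
from h import *
print(arm.grasp_offset, arm.get_obs())
for c in ("top","side"):
    d=cap(c); cv2.imwrite(f"pics/{c}0.png",d["frame"]); print(c,np.round(d["eye"],0),np.round(d["rotation"],2).tolist(),np.round(d["intrinsics"],0).tolist())
    for n in NAMES:
        for b in arm.boxes_of(c,n)[:4]:
            w=world(d,b["xyz"]); print(n,np.round(w,0),np.round(proj(d,w)),round(b["confidence"],2))
E
```

```text
pics
18.700000000000003 {'clock': 0.0, 'qpos': array([ 1.12511353,  0.32180908, -0.07007638,  1.45167271,  0.02260514,
        1.37082464, -0.05688606]), 'dq': array([ 0.00103303, -0.00160413,  0.00133218, -0.00062201, -0.00117938,
        0.00074467, -0.00029207]), 'joint_torque': array([ 7.86731380e-05, -4.91294825e+01, -4.04103007e-01, -3.12531710e+01,
       -6.40001404e-02,  4.37933556e-02,  1.90544711e-04]), 'position': array([ 288.13799759, -582.01759693,  221.47166258]), 'ee_rot': array([-9.24374912e-04,  9.73686416e-01,  2.27889962e-01, -2.71702740e-04]), 'ft_force': array([-0.36680263,  0.68199305, -1.09118942]), 'ft_torque': array([ 0.02755262,  0.04161985, -0.00769706]), 'finger_gap': 86.77273963443766}
top [ 288. -113. 1190.] [-0.06, 0.71, -0.7, 0.06] [[449.0, 0.0, 326.0], [0.0, 449.0, 245.0], [0.0, 0.0, 1.0]]Traceback (most recent call last):
  File "<stdin>", line 7, in <module>
  File "h.py", line 5, in world
    def world(d,p): return np.array(d["eye"])+np.array(d["rotation"])@np.array(p)
                                              ~~~~~~~~~~~~~~~~~~~~~~~^~~~~~~~~~~~
ValueError: matmul: Input operand 1 has a mismatch in its core dimension 0, with gufunc signature (n?,k),(k,m?)->(n?,m?) (size 3 is different from 4)
```

```bash
python3 - <<'E'
s=open('h.py').read()
s=s.replace("d=arm.capture(c); return d","d=arm.capture(c); q=d['rotation']; d['rotation']=R.from_quat([q[1],q[2],q[3],q[0]]).as_matrix(); return d").replace("import numpy as np, cv2","import numpy as np, cv2\nfrom scipy.spatial.transform import Rotation as R")
open('h.py','w').write(s)
E
python3 - <<'E'
from h import *
for c in ("top","side"):
    d=cap(c); cv2.imwrite(f"pics/{c}0.png",d["frame"]); print(c,np.round(d["eye"],0),np.round(d["rotation"],2).tolist(),np.round(d["intrinsics"],0).tolist())
    for n in NAMES:
        for b in arm.boxes_of(c,n)[:4]:
            w=world(d,b["xyz"]); print(n,np.round(w,0),np.round(proj(d,w)),round(b["confidence"],2))
E
```

```text
top [ 288. -113. 1190.] [[0.01, -0.98, 0.18], [-1.0, -0.01, 0.0], [-0.0, -0.18, -0.98]] [[449.0, 0.0, 326.0], [0.0, 449.0, 245.0], [0.0, 0.0, 1.0]]
pepper_mill [455. 214. 131.] [189. 255.] 0.75
salt_shaker [443.  74.  90.] [251. 263.] 0.8
salt_shaker [328. 107.  81.] [236. 310.] 0.73
salt_shaker [318. 192.  75.] [202. 314.] 0.62
wide_jar [446. 143. 108.] [221. 260.] 0.72
wide_jar [ 521. -419.   49.] [445. 237.] 0.72
slim_jar [340.  30.  97.] [267. 305.] 0.72
slim_jar [435.   4. 111.] [278. 265.] 0.62
slim_jar [434. -89. 104.] [316. 266.] 0.57
insert_salt [440.  73.  31.] [255. 267.] 0.96
insert_salt [ 519. -421.   50.] [445. 237.] 0.67
insert_salt [444.  76.  89.] [250. 262.] 0.19
insert_wide [432. 142.  34.] [228. 270.] 0.87
insert_slim [435.  -2.  30.] [284. 269.] 0.73
caddy [629. -52.  40.] [304. 197.] 0.72
caddy [444.  75.  93.] [250. 262.] 0.26
steel_cup [691.  19.  31.] [278. 175.] 0.57
food_tub [ 522. -419.   50.] [445. 237.] 0.97
side [-43. 694. 668.] [[-0.83, -0.29, 0.47], [-0.55, 0.44, -0.71], [-0.01, -0.85, -0.53]] [[532.0, 0.0, 323.0], [0.0, 532.0, 249.0], [0.0, 0.0, 1.0]]
pepper_mill [448. 240.  95.] [227. 339.] 0.74
pepper_mill [629. -29.  36.] [251. 259.] 0.47
salt_shaker [316. 217.  54.] [303. 381.] 0.68
salt_shaker [439.  91.  61.] [288. 308.] 0.62
salt_shaker [324. 124.  52.] [331. 346.] 0.59
wide_jar [440. 167.  81.] [260. 323.] 0.78
slim_jar [435.  22.  75.] [311. 285.] 0.86
slim_jar [434. -77.  62.] [339. 266.] 0.85
slim_jar [335.  46.  68.] [349. 312.] 0.79
insert_salt [418.  87.  30.] [299. 324.] 0.65
insert_salt [630. -33.  38.] [252. 258.] 0.41
insert_wide [424. 158.  29.] [272. 346.] 0.88
insert_slim [416.  14.  35.] [322. 302.] 0.8
caddy [627. -30.  39.] [252. 258.] 0.65
steel_cup [686.  13.  53.] [218. 254.] 0.6
food_tub [ 508. -394.   49.] [381. 204.] 0.68
```

View pics/top0.png

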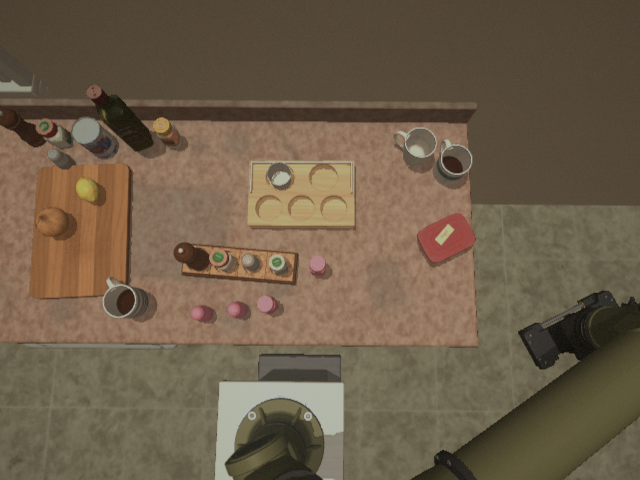

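View pics/side0.png

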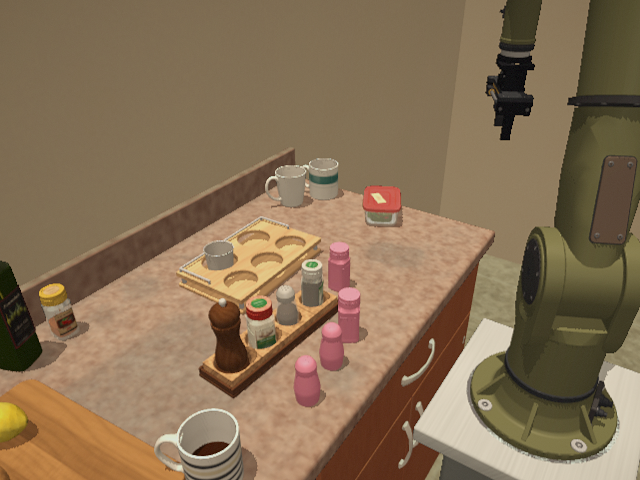

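The row from the left (top image) is mill (189,255), wide jar (221,260), salt (250,263), slim jar (278,265). The caddy is at (302,195), with the cup back left and the free back well at (324,177). Possible confusions are the pink jars at (318,265) and (267,304), the pink shakers at (236,310) and (202,313), and the set by the sink. None of those stand in the inserts.

Add to h.py:
```python
def go(x,y,z,yaw=None):
    o=arm.get_obs(); q=o["ee_rot"]; M=R.from_quat([q[1],q[2],q[3],q[0]]).as_matrix()
    d=M.T@(np.array([x,y,z])-o["position"])/10; w=np.arctan2(M[1,0],M[0,0])
    print("clock",round(o["clock"],2),"pos",np.round(o["position"],1),"yaw",round(w,3),"gap",round(o["finger_gap"],1),"F",np.round(o["ft_force"],1),"q",np.round(o["qpos"],2),"-> shift cm",np.round(d,2),"|d|",round(np.linalg.norm(d),1),"turn",None if yaw is None else round(w-yaw,3))
```

```text
(no output)
```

Emit:
step_arm(
  increments=[
    [100,[4,-2,-2],-0.14],
    [100,[8,-4,-3],-0.28],
    [100,[12,-6,-4.5],-0.42],
    [100,[16.5,-8,-6],-0.56],
    [100,[21,-10.5,-8],-0.7],
    [100,[25,-12.5,-9],-0.84],
    [100,[29,-14.5,-10],-0.98],
    [100,[31.5,-15.9,-10.8],-1.11],
  ],
  squeeze=20,
)

```text
clock: 2.0
position: [502.9, -295.8, 331.9]
ee_rot: [0.001, 0.704, 0.711, 0.001]
ft_force: [-0.7, -1.4, 1.0]
finger_gap: 87.1
```

```bash
python3 -c "
from h import *
go(520,60,340,1.571)"
```

```text
clock 2.0 pos [ 502.9 -295.8  331.9] yaw 1.581 gap 87.1 F [-0.7 -1.4  1. ] q [ 0.83  0.17 -0.4   1.43  0.06  1.55  0.45] -> shift cm [35.57  2.06 -0.79] |d| 35.6 turn 0.01
```

Emit:
step_arm(
  increments=[
    [100,[4.5,0.3,-0.1],0],
    [100,[9,0.6,-0.2],0],
    [100,[13.5,1,-0.4],0],
    [100,[18,1.2,-0.5],0],
    [100,[22.5,1.5,-0.6],0],
    [100,[27,1.8,-0.7],0],
    [100,[31.5,2,-0.8],0.01],
    [100,[35.6,2.1,-0.8],0.01],
  ],
)

```text
clock: 2.8
position: [521.3, 58.2, 339.1]
ee_rot: [0.001, 0.711, 0.703, 0.0]
ft_force: [1.5, -0.4, -0.9]
finger_gap: 86.9
```

Run:
```python
from h import *
go(520,60,340,1.571)
d=cap("wrist"); cv2.imwrite("pics/w1.png",d["frame"]); print(d["eye"],np.round(d["rotation"],2).tolist(),np.round(d["intrinsics"],1).tolist())
for n in NAMES:
    for b in arm.boxes_of("wrist",n)[:3]:
        w=world(d,b["xyz"]); print(n,np.round(w,0),np.round(proj(d,w,True)),round(b["confidence"],2))
```

```text
clock 2.8 pos [521.3  58.2 339.1] yaw 1.56 gap 86.9 F [ 1.5 -0.4 -0.9] q [ 0.5   0.05 -0.68  1.55  0.03  1.55 -0.2 ] -> shift cm [ 0.18 -0.14 -0.1 ] |d| 0.2 turn -0.011
[522.6816173  125.41596682 500.92031221] [[1.0, -0.01, -0.0], [-0.01, -0.97, -0.25], [0.0, 0.25, -0.97]] [[371.6, 0.0, 327.5], [0.0, 371.6, 239.5], [0.0, 0.0, 1.0]]
pepper_mill [469. 215. 138.] [271.  58.] 0.88
salt_shaker [329. 196.  64.] [169.  97.] 0.95
salt_shaker [454.  82.  90.] [266. 186.] 0.88
salt_shaker [446.  14. 106.] [259. 248.] 0.73
wide_jar [456. 149. 109.] [263. 126.] 0.79
wide_jar [620.   6.  40.] [403. 239.] 0.48
slim_jar [444. -80.  39.] [271. 302.] 0.97
slim_jar [447.  13. 104.] [261. 249.] 0.86
slim_jar [358.  40.  89.] [189. 224.] 0.77
insert_salt [454.  78.  34.] [273. 185.] 0.86
insert_wide [473. 141.  31.] [287. 134.] 0.9
insert_slim [459.  23.  30.] [279. 226.] 0.74
insert_slim [466. 216. 139.] [267.  56.] 0.7
steel_cup [695.   8.  31.] [455. 236.] 0.89
```

View pics/w1.png

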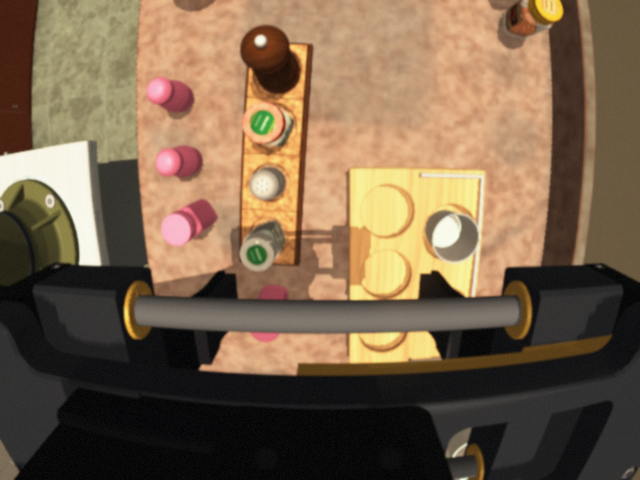

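Wrist view: mill knob at (260,41), wide jar cap at (263,123), salt dome at (266,183), slim jar cap at (257,254), and caddy wells at (386,211) and (385,272). Only pinks stand outside the tray, at the front and right.

Run:
```python
from h import *
d=cap("wrist")
for n,u,v,z in [("knob",260,41,160),("wide",263,123,108),("salt",266,183,101),("slim",257,254,112),("caddyFL",350,169,38),("caddyBL",485,171,38),("wellL",386,211,38),("wellM",385,272,38)]:
    print(n,np.round(atz(d,u,v,z,True),1))
t=cap("top")
for n,u,v,z in [("mill",184,249,160),("wide",219,256,108),("salt",250,259,101),("slim",278,263,112),("wellL",271,208,38),("wellM",303,208,38),("wellR",334,208,38),("wellB",324,178,38),("FL",249,229,38),("FR",355,229,38)]:
    print("top",n,np.round(atz(t,u,v,z),1))
cv2.imwrite("pics/tc.png",cv2.resize(t["frame"][150:300,160:360],None,fx=4,fy=4,interpolation=cv2.INTER_CUBIC))
```

```text
knob [462.5 223.3 160. ]
wide [455.8 148.1 108. ]
salt [455.9  83.2 101. ]
slim [443.8   6.3 112. ]
caddyFL [550.7  92.7  38. ]
caddyBL [730.2  93.2  38. ]
wellL [596.5  39.2  38. ]
wellM [597.4 -42.9  38. ]
top mill [464.3 219.  160. ]
top wide [456.6 149.2 108. ]
top salt [450.9  74.5 101. ]
top slim [440.1   4.3 112. ]
top wellL [597.4  35.   38. ]
top wellM [598.1 -49.8  38. ]
top wellR [ 598.8 -131.9   38. ]
top wellB [ 681.6 -104.6   38. ]
top FL [539.9  91.1  38. ]
top FR [ 542.3 -187.4   38. ]
```

View pics/tc.png

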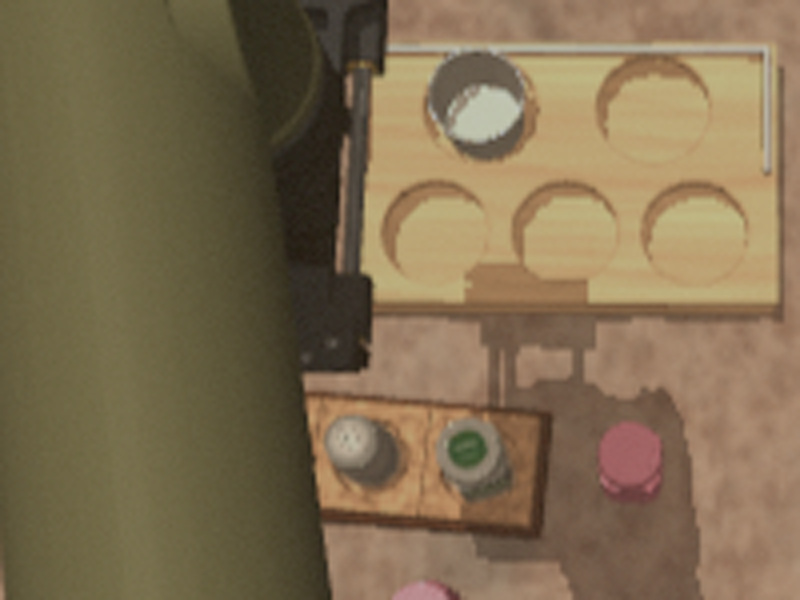

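```bash
python3 -c "
from h import *
go(463,221,200,1.474)"
```

```text
clock 3.45 pos [521.6  55.1 338.5] yaw 1.559 gap 86.8 F [-0.5 -0.7  0.1] q [ 0.5   0.05 -0.68  1.55  0.03  1.55 -0.19] -> shift cm [16.52 -6.06 13.85] |d| 22.4 turn 0.085
```

Emit:
step_arm(
  increments=[
    [100,[3,-1.1,2],0.02],
    [100,[6,-2.2,4],0.04],
    [100,[9,-3.3,6.5],0.06],
    [100,[12,-4.4,9],0.085],
    [100,[15,-5.5,11],0.085],
    [100,[16.5,-6.1,13],0.085],
    [100,[16.5,-6.1,13.8],0.085],
    [100,[16.5,-6.1,13.8],0.085],
  ],
)

```text
clock: 4.25
position: [462.1, 220.2, 199.6]
ee_rot: [-0.0, 0.74, 0.672, -0.001]
ft_force: [0.1, -0.3, -0.4]
finger_gap: 87.0
```

Run:
```python
from h import *
d=cap("wrist"); go(463,221,97,1.474); cv2.imwrite("pics/w2.png",d["frame"])
for b in arm.boxes_of("wrist","pepper_mill")[:2]: print(world(d,b["xyz"]),b["confidence"])
for z in (160,): print(proj(d,[463,221,z],True))
```

```text
clock 4.3 pos [463.1 219.9 200.6] yaw 1.473 gap 86.5 F [ 0.2 -0.1  0.7] q [ 0.3   0.1  -0.84  1.79  0.08  1.28 -0.65] -> shift cm [ 0.12 -0.02 10.36] |d| 10.4 turn -0.001
[463.46680775 230.96949979 142.9392596 ] 0.73
[327.61792256 264.08717554]
```

View pics/w2.png

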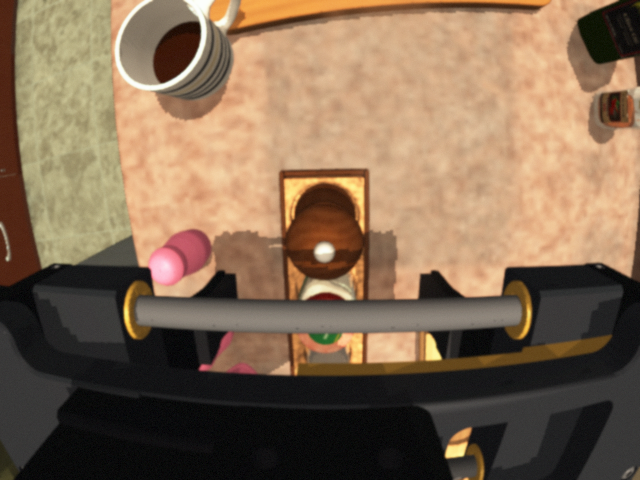

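The mill is centred under the jaws across the row, with its knob at (324,252). That is about 12 px further along +y than predicted, so I'm checking it against the tray end at (324,171).

Run:
```python
from h import *
d=cap("wrist"); print(d["eye"],np.round(d["rotation"],3).tolist())
for n,u,v,z in [("knob",324,252,160),("knobhi",324,245,158),("trayL",280,171,20),("trayR",369,171,20),("widecap",323,315,108)]: print(n,np.round(atz(d,u,v,z,True),1))
t=cap("side")
m=arm.trace("side","pepper_mill"); print(m[0]["confidence"]); mm=m[0]["region"]; ys,xs=np.where(mm); print(xs.min(),xs.max(),ys.min(),ys.max())
for P in [(463,221,160),(463,229,160),(463,221,131),(463,229,131),(463,221,11)]: print(P,proj(t,P))
y,x,w,h=max(0,ys.min()-40),max(0,xs.min()-60),0,0
cv2.imwrite("pics/s2.png",cv2.resize(t["frame"][y:y+150,x:x+200],None,fx=4,fy=4)); print("off",x,y)
```

```text
[470.92234991 286.8634651  363.05162527] [[0.995, -0.096, -0.024], [-0.099, -0.964, -0.248], [0.001, 0.25, -0.968]]
knob [463.2 227.6 160. ]
knobhi [463.5 231.2 158. ]
trayL [425.2 268.3  20. ]
trayR [507.  260.1  20. ]
widecap [455.4 162.9 108. ]
0.87
208 249 298 372
(463, 221, 160) [223.5025067  296.99079208]
(463, 229, 160) [220.01282174 299.5746112 ]
(463, 221, 131) [225.39636329 311.4328936 ]
(463, 229, 131) [221.98211521 314.06596078]
(463, 221, 11) [232.56204128 366.07665571]
off 148 258
```

View pics/s2.png

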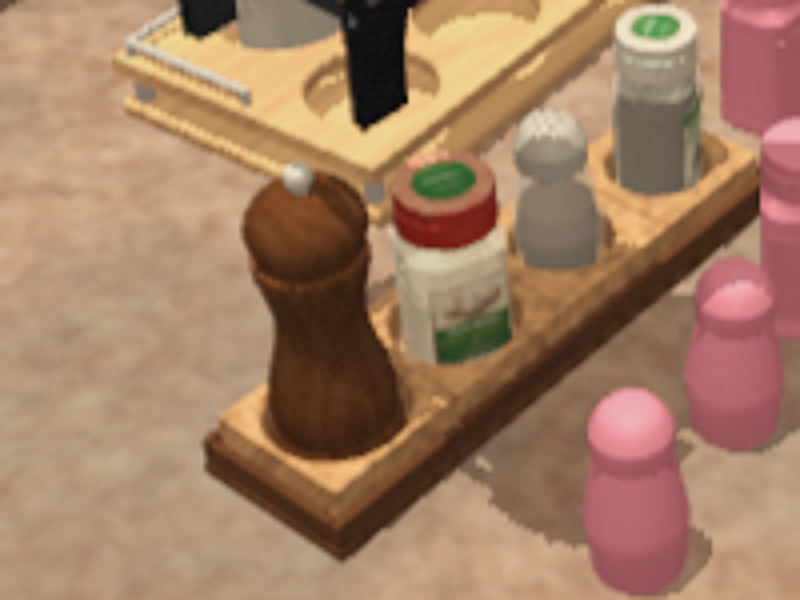

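Side crop: the mill stands upright, knob at about (222,303), which gives y≈224. The tray end also gives about 222, so I'm using y=224.

Emit:
step_arm(
  increments=[
    [100,[0.5,0,1.5],0],
    [100,[0.5,0,3],0],
    [100,[0.5,0,5],0],
    [100,[0.5,0,7],0],
    [100,[0.5,0,8.5],0],
    [100,[0.5,0,9.5],0],
    [100,[0.5,0,10.2],0],
    [100,[0.5,0,10.2],0],
  ],
)

```text
clock: 5.3
position: [462.3, 226.2, 97.7]
ee_rot: [-0.0, 0.74, 0.672, -0.001]
ft_force: [-1.2, 0.2, -0.4]
finger_gap: 87.0
```

Emit:
step_arm(
  increments=[
    [30,[0,0,0],0],
    [30,[0,0,0],0],
    [30,[0,0,0],0],
    [30,[0,0,0],0],
    [30,[0,0,0],0],
    [30,[0,0,0],0],
    [30,[0,0,0],0],
    [30,[0,0,0],0],
  ],
  squeeze=20,
)

```text
clock: 6.1
position: [462.7, 226.4, 98.6]
ee_rot: [0.0, 0.74, 0.672, -0.0]
ft_force: [-1.2, -0.9, 2.7]
finger_gap: 47.5
```

Emit:
step_arm(
  increments=[
    [20,[0,0,0],0],
    [20,[0,0,0],0],
    [20,[0,0,-0.3],0],
    [20,[0,0,-0.7],0],
    [20,[0,0,-1.2],0],
    [20,[0,0,-1.7],0],
    [20,[0,0,-2],0],
    [20,[0,0,-2],0],
  ],
)

```text
clock: 6.9
position: [463.2, 226.5, 119.2]
ee_rot: [0.0, 0.74, 0.672, 0.0]
ft_force: [0.7, 0.1, -1.1]
finger_gap: 47.7
```

Run:
```python
from h import *
go(463,224,190,1.474)
t=cap("side"); cv2.imwrite("pics/s3.png",cv2.resize(t["frame"][220:400,130:350],None,fx=3.5,fy=3.3))
```

```text
clock 6.9 pos [463.2 226.5 119.2] yaw 1.475 gap 47.7 F [ 0.7  0.1 -1.1] q [ 0.26  0.19 -0.84  1.89  0.16  1.13 -0.73] -> shift cm [-0.25  0.01 -7.08] |d| 7.1 turn 0.001
```

View pics/s3.png

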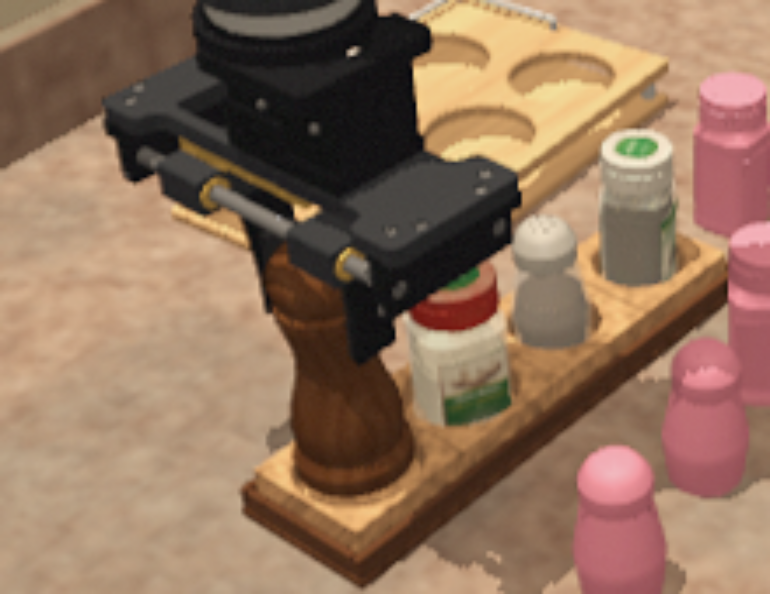

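Emit:
step_arm(
  increments=[
    [20,[0,0,-1.5],0],
    [20,[0,0,-3.5],0],
    [20,[0.2,1.5,-5.5],0],
    [20,[0.4,4,-6.6],0],
    [20,[0.6,7,-6.6],0],
    [20,[0.8,10,-6.6],0],
    [20,[1.1,12.5,-6.6],0],
    [20,[1.3,13.6,-6.6],0],
  ],
)

```text
clock: 7.75
position: [601.7, 225.2, 184.7]
ee_rot: [-0.0, 0.741, 0.671, 0.0]
ft_force: [0.7, 0.5, -0.5]
finger_gap: 47.9
```

Run:
```python
from h import *
go(683.5,-102,185,1.474)
```

```text
clock 7.75 pos [601.7 225.2 184.7] yaw 1.472 gap 47.9 F [ 0.7  0.5 -0.5] q [ 0.19  0.43 -0.77  1.5   0.3   1.34 -0.71] -> shift cm [-31.76  11.36  -0.04] |d| 33.7 turn -0.002
```

Emit:
step_arm(
  increments=[
    [20,[-3,1.1,0],0],
    [20,[-7,2.5,0],0],
    [20,[-11,4,0],0],
    [20,[-15.5,5.5,0],0],
    [20,[-20,7.2,0],0],
    [20,[-24,8.6,0],0],
    [20,[-28,10,0],0],
    [20,[-30,10.7,0],0],
  ],
)

```text
clock: 8.55
position: [677.1, -88.3, 184.8]
ee_rot: [0.001, 0.742, 0.67, -0.001]
ft_force: [0.2, -0.5, -1.6]
finger_gap: 47.6
```

Emit:
step_arm(
  increments=[
    [20,[-1,0.4,0],0],
    [20,[-1.7,0.6,0],0],
    [20,[-1.7,0.6,0],0],
    [20,[-1.7,0.6,0],0],
    [20,[-1.7,0.6,0],0],
    [20,[-1.7,0.6,0],0],
    [20,[-1.7,0.6,0],0],
    [20,[-1.7,0.6,0],0],
  ],
)

```text
clock: 9.35
position: [681.5, -99.7, 184.6]
ee_rot: [0.0, 0.74, 0.673, -0.0]
ft_force: [0.1, 0.0, -0.9]
finger_gap: 48.2
```

Run:
```python
from h import *
go(683.5,-102,97.5,1.474)
for c in ("side","wrist","top"):
    t=cap(c); cv2.imwrite(f"pics/{c}4.png",t["frame"])
    for n in ("pepper_mill","caddy"):
        for b in arm.boxes_of(c,n)[:1]: print(c,n,world(t,b["xyz"]),b["confidence"])
a=cv2.imread("pics/side4.png")[170:350,150:370]; b=cv2.imread("pics/wrist4.png")[60:360,60:460]
cv2.imwrite("pics/m4.png",np.hstack([cv2.resize(a,(400,327)),cv2.resize(b,(400,327))]))
```

```text
clock 9.35 pos [681.5 -99.7 184.6] yaw 1.475 gap 48.2 F [ 0.1  0.  -0.9] q [ 0.57  0.5  -0.66  1.37  0.3   1.37 -0.18] -> shift cm [-0.2   0.22  8.71] |d| 8.7 turn 0.001
side pepper_mill [669.26884401 -84.61362609 155.45608383] 0.89
side caddy [629.93269069 -24.35218722  38.52428308] 0.75
wrist pepper_mill [682.02571199 -82.72338808 222.57326979] 0.58
wrist caddy [624.37466811 -25.92053372  42.15987539] 0.73
top caddy [432.71269198 140.16748618  31.72308135] 0.59
```

View pics/m4.png

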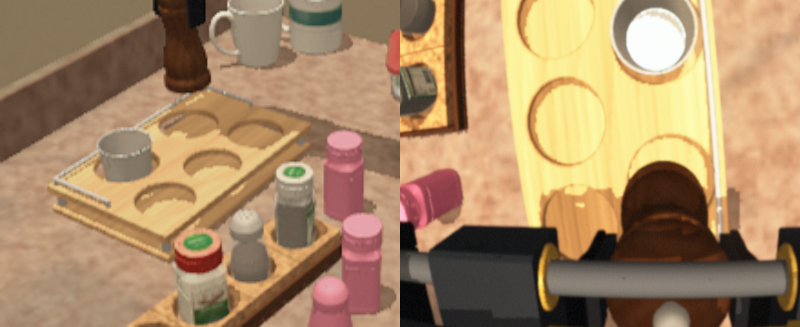

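The mill hangs upright above the free well. Side crop: foot at (187,85), well at (188,125). I'm checking the foot and well pixels against projections.

Run:
```python
from h import *
t=cap("side"); f=lambda P:np.round(proj(t,P),1)
print("foot rear edge mid:",f((681.5,-100,97)),"seen ~(253,216)"); print("well",f((683.5,-103,38)),"seen ~(253.5,239)", "wellM",f((597.5,-45,38)),"wellR",f((597.5,-131,38)), "seen M",(150+213*.55,170+163*.55),"R",(150+257*.55,170+131*.55))
w=cap("wrist"); g=lambda P:np.round((proj(w,P,True)-[60,60])*[1,327/300],0)
print("wrist well",g((683.5,-103,38)),"wellM",g((597.5,-45,38)),"wellL",g((597.5,41,38)),"wellR",g((597.5,-131,38)),"in crop; seen M (566,119)-400")
```

```text
foot rear edge mid: [251.6 215.5] seen ~(253,216)
well [253.8 237.1] seen ~(253.5,239) wellM [267.1 259.5] wellR [290.7 242.3] seen M (267.15, 259.65) R (291.35, 242.05)
wrist well [269. 184.] wellM [162. 122.] wellL [152.  15.] wellR [176. 227.] in crop; seen M (566,119)-400
```

Emit:
step_arm(
  increments=[
    [20,[-0.2,0.2,1],0],
    [20,[-0.2,0.2,2.5],0],
    [20,[-0.2,0.2,4],0],
    [20,[-0.2,0.2,5.5],0],
    [20,[-0.2,0.2,6.8],0],
    [20,[-0.2,0.2,7.8],0],
    [20,[-0.2,0.2,8.4],0],
    [20,[-0.2,0.2,8.6],0],
  ],
)

```text
clock: 10.7
position: [682.9, -102.2, 97.7]
ee_rot: [-0.0, 0.74, 0.672, -0.0]
ft_force: [-2.2, 0.3, 1.4]
finger_gap: 48.1
```

Emit:
step_arm(
  increments=[
    [20,[0,0,0],0],
    [20,[0,0,0.1],0],
    [20,[0,0,0.1],0],
    [62,[0,0,0.1],0],
    [65,[0,0,0.1],0],
    [75,[0,0,0.1],0],
    [100,[0,0,0.1],0],
    [100,[0,0,0.1],0],
  ],
)

```text
clock: 11.5
position: [683.4, -102.3, 97.7]
ee_rot: [0.0, 0.74, 0.672, 0.0]
ft_force: [-0.3, -0.8, 0.1]
finger_gap: 73.0
```

Run:
```python
from h import *
go(683.5,-102,200,1.474)
t=cap("side"); cv2.imwrite("pics/s5.png",cv2.resize(t["frame"][130:310,180:400],None,fx=3.5,fy=3.3))
```

```text
clock 11.5 pos [ 683.4 -102.3   97.7] yaw 1.475 gap 73.0 F [-0.3 -0.8  0.1] q [ 0.56  0.57 -0.63  1.46  0.34  1.22 -0.21] -> shift cm [ 3.000e-02  1.000e-02 -1.023e+01] |d| 10.2 turn 0.001
```

View pics/s5.png

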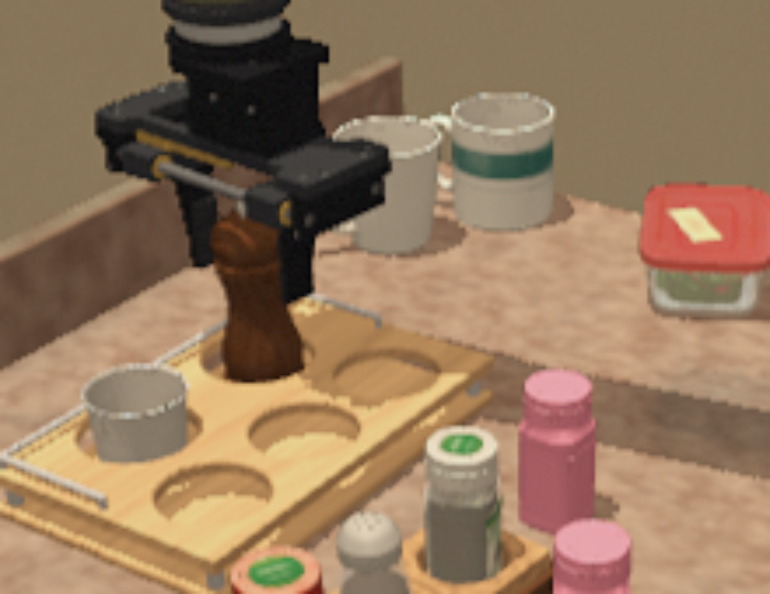

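The mill stands upright in its well, jaws open and clear of it. Now the salt shaker.

Emit:
step_arm(
  increments=[
    [100,[0,0,-1],0],
    [100,[0,0,-3],0],
    [100,[0,0,-6],0],
    [100,[0,0,-9],0],
    [100,[0,0,-12],0],
    [100,[1,-1.5,-12.5],0],
    [100,[3,-4,-12.5],0],
    [100,[6,-8,-12.5],0],
  ],
)

```text
clock: 12.35
position: [610.1, -36.3, 223.3]
ee_rot: [0.001, 0.741, 0.671, 0.001]
ft_force: [-1.1, 1.3, 1.1]
finger_gap: 87.0
```

Run:
```python
from h import *
go(452,79,190,1.474)
```

```text
clock 12.35 pos [610.1 -36.3 223.3] yaw 1.471 gap 87.0 F [-1.1  1.3  1.1] q [ 0.6   0.31 -0.72  1.53  0.21  1.37 -0.24] -> shift cm [  9.89 -16.89   3.3 ] |d| 19.8 turn -0.003
```

Emit:
step_arm(
  increments=[
    [100,[2,-3.4,0.5],0],
    [100,[4,-7,1],0],
    [100,[6,-10.4,2],0],
    [100,[8,-13.6,3],0],
    [100,[9.5,-16,3.3],0],
    [100,[9.9,-16.9,3.3],0],
    [100,[9.9,-16.9,3.3],0],
    [100,[9.9,-16.9,3.3],0],
  ],
)

```text
clock: 13.15
position: [452.0, 79.0, 190.4]
ee_rot: [0.001, 0.741, 0.672, 0.001]
ft_force: [-0.6, 0.1, 1.0]
finger_gap: 87.2
```

Run:
```python
from h import *
go(452,79,47,1.474)
d=cap("wrist"); cv2.imwrite("pics/w6.png",d["frame"])
for n in ("salt_shaker","insert_salt","wide_jar","insert_wide","slim_jar"):
    for b in arm.boxes_of("wrist",n)[:2]: w=world(d,b["xyz"]); print(n,np.round(w,1),np.round(proj(d,w,True)),round(b["confidence"],2))
print(proj(d,(450,78,101),True))
```

```text
clock 13.15 pos [452.   79.  190.4] yaw 1.474 gap 87.2 F [-0.6  0.1  1. ] q [ 0.62 -0.06 -0.81  1.92 -0.04  1.26 -0.28] -> shift cm [ 1.000e-02 -3.000e-02  1.434e+01] |d| 14.3 turn -0.0
salt_shaker [342.7 111.4  73.8] [186. 208.] 0.97
salt_shaker [448.6  86.3  91.6] [320. 230.] 0.81
insert_salt [446.9  86.4  30.1] [320. 215.] 0.59
wide_jar [453.7 153.2 107.6] [318. 136.] 0.56
insert_wide [463.8 141.6  33.4] [333. 150.] 0.71
slim_jar [444.9  10.6 108.2] [325. 335.] 0.94
slim_jar [454.  -77.9  16.4] [343. 364.] 0.69
[323.31977521 244.63004925]
```

View pics/w6.png

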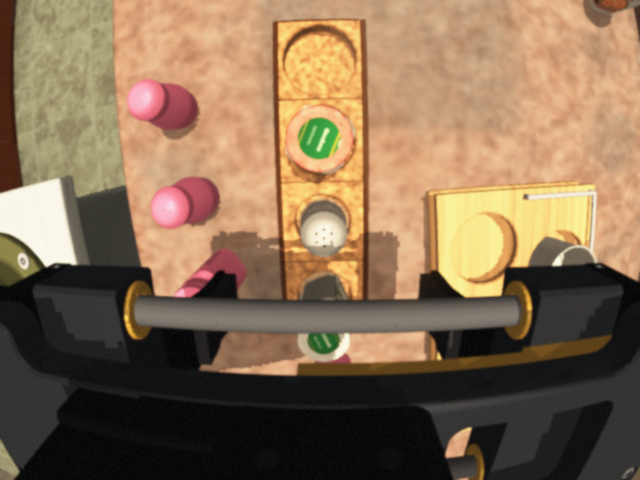

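Salt dome at (322,229), with its insert between rows 181 and 262. I'm cross-checking the position from the insert edges and the empty bore at (320,62).

Run:
```python
from h import *
d=cap("wrist")
for n,u,v,z in [("tray end",320,20,20),("bore",320,62,31),("edge1",322,99,31),("edge2",322,181,31),("edge3",322,262,31),("dome",322,229,99),("wide cap",320,139,108),("slim cap",324,341,112)]: print(n,np.round(atz(d,u,v,z,True),1))
```

```text
tray end [463.1 263.4  20. ]
bore [459.2 220.3  31. ]
edge1 [457.7 187.4  31. ]
edge2 [450.8 116.7  31. ]
edge3 [443.4  44.   31. ]
dome [449.1  89.7  99. ]
wide cap [454.1 151.4 108. ]
slim cap [442.5   8.7 112. ]
```

Emit:
step_arm(
  increments=[
    [100,[0.3,-0.3,2],0],
    [100,[0.3,-0.3,4.5],0],
    [100,[0.3,-0.3,7],0],
    [100,[0.3,-0.3,9.5],0],
    [100,[0.3,-0.3,12],0],
    [100,[0.3,-0.3,13.5],0],
    [100,[0.3,-0.3,14.3],0],
    [100,[0.3,-0.3,14.3],0],
  ],
)

```text
clock: 14.3
position: [447.4, 83.1, 45.7]
ee_rot: [-0.001, 0.74, 0.672, -0.001]
ft_force: [0.3, -0.6, -0.6]
finger_gap: 87.2
```

Emit:
step_arm(
  increments=[
    [30,[0,0,0],0],
    [30,[0,0,0],0],
    [30,[0,0,0],0],
    [30,[0,0,0],0],
    [30,[0,0,0],0],
    [30,[0,0,0],0],
    [30,[0,0,0],0],
    [30,[0,0,0],0],
  ],
  squeeze=15,
)

```text
clock: 15.1
position: [448.2, 83.2, 46.6]
ee_rot: [0.0, 0.74, 0.672, 0.0]
ft_force: [0.9, 0.6, 0.1]
finger_gap: 39.7
```

Emit:
step_arm(
  increments=[
    [30,[0,0,0],0],
    [30,[0,0,-0.5],0],
    [30,[0,0,-1.5],0],
    [30,[0,0,-3],0],
    [30,[0,0,-5],0],
    [30,[0,0,-7],0],
    [30,[0,0,-9],0],
    [30,[0,0,-10],0],
  ],
)

```text
clock: 15.9
position: [448.9, 83.4, 148.8]
ee_rot: [0.001, 0.74, 0.672, 0.001]
ft_force: [-0.2, -0.1, -1.6]
finger_gap: 39.3
```

Run:
```python
from h import *
go(598,-45,147,0)
d=cap("side")
for b in arm.boxes_of("side","salt_shaker")[:4]: print(np.round(world(d,b["xyz"]),1),round(b["confidence"],2))
```

```text
clock 15.9 pos [448.9  83.4 148.8] yaw 1.475 gap 39.3 F [-0.2 -0.1 -1.6] q [ 0.62 -0.02 -0.84  1.98 -0.01  1.17 -0.31] -> shift cm [-11.36  16.07   0.23] |d| 19.7 turn 1.475
[441.6  96.3 153.6] 0.95
[311.6 213.5  51.4] 0.77
[324.6 125.9  51.8] 0.76
```

Run:
```python
from h import *
a=cap("side"); b=cap("wrist")
cv2.imwrite("pics/m7.png",np.hstack([cv2.resize(a["frame"][180:360,180:380],(400,360)),cv2.resize(b["frame"][60:420,120:520],(400,360))]))
for P in [(449,83,113),(449,83,203),(449,90,203),(449,90,113)]: print(P,np.round((proj(a,P)-[180,180])*2,0),np.round(proj(b,P,True)-[120,60],0))
```

```text
(449, 83, 113) [209. 203.] [207. 209.]
(449, 83, 203) [205. 117.] [207. 296.]
(449, 90, 203) [200. 121.] [205. 278.]
(449, 90, 113) [205. 207.] [206. 197.]
```

View pics/m7.png

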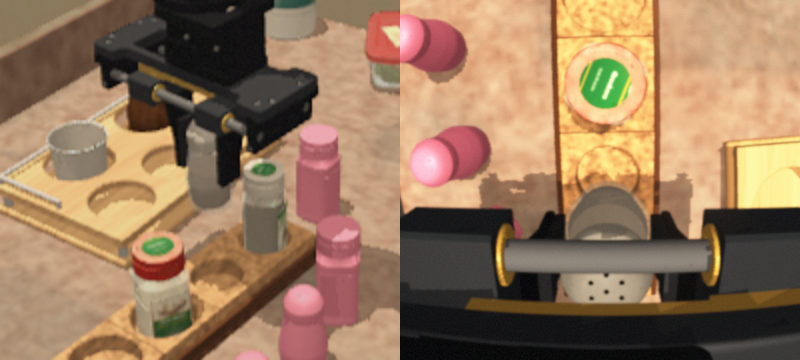

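The shaker is held upright, with its foot matching y≈83. I'll clear the row toward the caddy, then turn the jaws along y.

Emit:
step_arm(
  increments=[
    [30,[0.1,1,-1.5],0],
    [30,[0.3,3,-3],0],
    [30,[0.5,6,-3],0],
    [30,[0.7,9,-3],0.14],
    [30,[0.6,11,-3],0.28],
    [30,[-1,12,-3],0.42],
    [30,[-3,13,-3],0.56],
    [30,[-5,14,-3],0.7],
  ],
)

```text
clock: 16.9
position: [582.0, 19.6, 174.5]
ee_rot: [-0.001, 0.927, 0.376, -0.001]
ft_force: [0.3, -1.7, -1.3]
finger_gap: 39.4
```

Run:
```python
from h import *
go(598,-45,147,0)
```

```text
clock 16.9 pos [582.   19.6 174.5] yaw 0.77 gap 39.4 F [ 0.3 -1.7 -1.3] q [ 0.52  0.28 -0.71  1.67  0.19  1.27 -1.02] -> shift cm [-3.35  5.76  2.74] |d| 7.2 turn 0.77
```

Emit:
step_arm(
  increments=[
    [30,[-0.7,1,0],0.14],
    [30,[-1.4,2.2,0.5],0.28],
    [30,[-2.2,3.6,1],0.42],
    [30,[-3,5,1.5],0.56],
    [30,[-3.35,5.8,2],0.7],
    [30,[-3.35,5.8,2],0.77],
    [30,[-3.35,5.8,2],0.77],
    [30,[-3.35,5.8,2],0.77],
  ],
)

```text
clock: 17.7
position: [598.6, -44.4, 155.4]
ee_rot: [-0.0, 1.0, 0.004, -0.001]
ft_force: [-0.4, 0.2, -0.8]
finger_gap: 39.3
```

Run:
```python
from h import *
go(598,-45,46,0)
d=cap("side"); o=arm.get_obs()["position"]
for b in arm.boxes_of("side","salt_shaker")[:4]: print(np.round(world(d,b["xyz"]),1),round(b["confidence"],2))
m=arm.trace("side","salt_shaker")
for r in m[:4]:
    ys,xs=np.where(r["region"]); print(r["confidence"],xs.min(),xs.max(),ys.min(),ys.max(), "bottom row mid",xs[ys>=ys.max()-2].mean())
for dx in (-22,0,22): print(proj(d,(o[0]+dx,o[1],o[2]-36)))
```

```text
clock 17.7 pos [598.6 -44.4 155.4] yaw 0.007 gap 39.3 F [-0.4  0.2 -0.8] q [ 0.5   0.31 -0.56  1.65  0.17  1.24 -1.66] -> shift cm [-0.04  0.06 10.94] |d| 10.9 turn 0.007
[584.3 -36.5 160.5] 0.97
[314.6 214.   53.4] 0.71
[325.4 124.6  55.2] 0.7
0.97 255 274 189 230 bottom row mid 263.92857142857144
0.91 294 319 355 404 bottom row mid 307.5
0.78 319 343 322 369 bottom row mid 331.20454545454544
[272.29029922 229.51969099]
[264.0024895 226.6765711]
[255.86802617 223.88605644]
```

Emit:
step_arm(
  increments=[
    [30,[0,0,1.5],0],
    [30,[0,0,3.5],0],
    [30,[0,0,5.5],0],
    [30,[0,0,7.5],0],
    [30,[0,0,9],0],
    [30,[0,0,10.2],0],
    [30,[0,0,10.8],0],
    [30,[0,0,10.9],0],
  ],
)

```text
clock: 18.65
position: [598.8, -44.9, 46.8]
ee_rot: [-0.0, 1.0, 0.003, -0.001]
ft_force: [-0.4, 0.3, -1.1]
finger_gap: 39.3
```

Emit:
step_arm(
  increments=[
    [30,[0,0,0],0],
    [30,[0,0,0],0],
    [50,[0,0,0],0],
    [55,[0,0,0],0],
    [60,[0,0,0],0],
    [70,[0,0,0],0],
    [75,[0,0,0],0],
    [75,[0,0,0],0],
  ],
)

```text
clock: 19.45
position: [599.2, -44.9, 47.6]
ee_rot: [0.0, 1.0, 0.002, 0.0]
ft_force: [-0.2, 0.1, -0.4]
finger_gap: 63.6
```

Emit:
step_arm(
  increments=[
    [75,[0,0,-0.5],0],
    [75,[0,0,-2],0],
    [75,[0,0,-4],0],
    [75,[0,0,-6],0],
    [75,[0,0,-9],0],
    [75,[0,0,-12],0],
    [75,[0,0,-14],0],
    [75,[0,0,-15],0],
  ],
)

```text
clock: 20.25
position: [600.6, -44.7, 201.3]
ee_rot: [0.0, 1.0, 0.003, 0.002]
ft_force: [-0.6, -0.2, 0.3]
finger_gap: 65.6
```

Run:
```python
from h import *
go(455,151,190,1.474)
d=cap("side")
for b in arm.boxes_of("side","salt_shaker")[:4]: print(np.round(world(d,b["xyz"]),1),round(b["confidence"],2))
cv2.imwrite("pics/s8.png",cv2.resize(d["frame"][170:390,180:400],(800,600)))
```

```text
clock 20.25 pos [600.6 -44.7 201.3] yaw 0.005 gap 65.6 F [-0.6 -0.2  0.3] q [ 0.51  0.27 -0.57  1.59  0.15  1.31 -1.65] -> shift cm [-14.46 -19.64   1.04] |d| 24.4 turn -1.469
[324.8 125.2  53.3] 0.91
[312.8 214.4  50.6] 0.76
[589.8 -36.8  63.5] 0.64
[424.5 165.1  28.9] 0.45
```

View pics/s8.png

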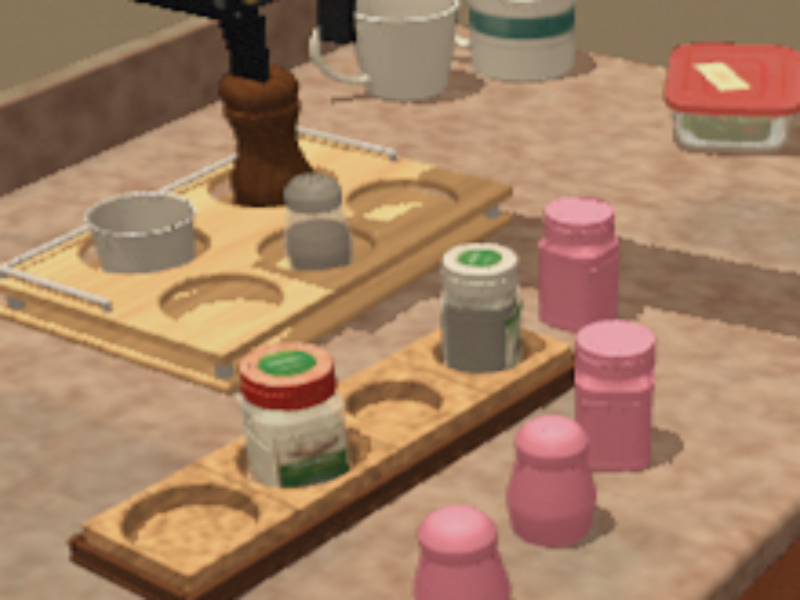

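The salt shaker is down in the middle well. Its neighbouring inserts are now empty, so I'll keep the jaws along y for both jars and grip them by their caps.

Emit:
step_arm(
  increments=[
    [80,[-1.8,-2.4,0],0],
    [80,[-4.5,-6,0],0],
    [80,[-7.5,-10,0],0],
    [80,[-10,-13.5,0],0],
    [80,[-12.5,-17,0],0],
    [80,[-14,-19,0.5],0],
    [80,[-14.5,-19.4,1],0],
    [80,[-14.5,-19.4,1],0],
  ],
)

```text
clock: 21.15
position: [452.0, 148.1, 186.2]
ee_rot: [0.001, 1.0, 0.003, -0.001]
ft_force: [0.8, -0.8, -1.1]
finger_gap: 69.6
```

Run:
```python
from h import *
go(455.5,149.5,78,0)
d=cap("top"); t=arm.trace("side","salt_shaker") and None
s=cap("side")
for n in ("wide_jar","insert_wide"):
  for c,q in (("side",s),):
    for b in arm.boxes_of(c,n)[:2]: print(c,n,np.round(world(q,b["xyz"]),1),round(b["confidence"],2))
m=arm.trace("side","wide_jar")[0]; ys,xs=np.where(m["region"]); print(m["confidence"],xs.min(),xs.max(),ys.min(),ys.max(),"top mid",xs[ys<=ys.min()+8].mean())
print(proj(s,(455.5,149.5,108)))
```

```text
clock 21.15 pos [452.  148.1 186.2] yaw 0.006 gap 69.6 F [ 0.8 -0.8 -1.1] q [ 0.37 -0.   -0.73  1.89  0.    1.25 -1.93] -> shift cm [ 0.37 -0.15 10.81] |d| 10.8 turn 0.006
side wide_jar [440.9 164.4  77.2] 0.74
side wide_jar [593.4 -33.   52.5] 0.65
side insert_wide [424.8 162.8  31.1] 0.88
0.56 245 275 295 348 top mid 258.90184049079755
[258.39050366 301.58277278]
```

Emit:
step_arm(
  increments=[
    [85,[0.35,-0.15,1.5],0],
    [85,[0.35,-0.15,3.5],0],
    [85,[0.35,-0.15,5.5],0],
    [85,[0.35,-0.15,7.5],0],
    [85,[0.35,-0.15,9.3],0],
    [85,[0.35,-0.15,10.4],0],
    [85,[0.35,-0.15,10.8],0],
    [85,[0.35,-0.15,10.8],0],
  ],
)

```text
clock: 22.25
position: [456.9, 149.7, 79.4]
ee_rot: [-0.0, 1.0, 0.002, -0.0]
ft_force: [-0.1, -1.3, -0.3]
finger_gap: 73.8
```

Emit:
step_arm(
  increments=[
    [30,[0,0,0],0],
    [30,[0,0,0],0],
    [30,[0,0,0],0],
    [30,[0,0,0],0],
    [30,[0,0,0],0],
    [30,[0,0,0],0],
    [30,[0,0,0],0],
    [30,[0,0,0],0],
  ],
  squeeze=20,
)

```text
clock: 23.05
position: [457.4, 150.6, 80.1]
ee_rot: [-0.0, 1.0, 0.003, 0.001]
ft_force: [0.3, 2.7, 4.8]
finger_gap: 47.8
```

Emit:
step_arm(
  increments=[
    [30,[0,0,0],0],
    [30,[0,0,-0.5],0],
    [30,[0,0,-1.5],0],
    [30,[0,0,-3],0],
    [30,[0,0,-5],0],
    [30,[0,0,-7],0],
    [30,[0,0,-9],0],
    [30,[0,0,-10],0],
  ],
)

```text
clock: 23.85
position: [457.3, 149.5, 181.3]
ee_rot: [0.0, 1.0, 0.002, 0.001]
ft_force: [-0.1, 0.5, -0.6]
finger_gap: 47.5
```

Run:
```python
from h import *
go(598,41,178,0)
```

```text
clock 23.85 pos [457.3 149.5 181.3] yaw 0.004 gap 47.5 F [-0.1  0.5 -0.6] q [ 0.37  0.02 -0.74  1.89  0.01  1.24 -1.94] -> shift cm [14.02 10.91  0.36] |d| 17.8 turn 0.004
```

Emit:
step_arm(
  increments=[
    [30,[1.5,1.2,0],0],
    [30,[4,3,0],0],
    [30,[7,5.4,0],0],
    [30,[10,7.8,0],0],
    [30,[12.5,9.7,0],0],
    [30,[14,10.9,0],0],
    [30,[14,10.9,0],0],
    [30,[14,10.9,0],0],
  ],
)

```text
clock: 24.65
position: [596.7, 40.9, 178.0]
ee_rot: [-0.0, 1.0, 0.002, -0.002]
ft_force: [-0.5, -1.2, -1.8]
finger_gap: 47.6
```

Run:
```python
from h import *
go(598,41,79,0)
d=cap("side"); o=arm.get_obs()["position"]; b=cap("wrist")
m=arm.trace("side","wide_jar")[0]; ys,xs=np.where(m["region"]); print(m["confidence"],xs.min(),xs.max(),ys.min(),ys.max(),"bottom mid",xs[ys>=ys.max()-4].mean())
print(proj(d,(o[0],o[1],o[2]-69)),proj(d,(o[0],o[1],o[2]+28)))
cv2.imwrite("pics/m9.png",np.hstack([cv2.resize(d["frame"][140:320,160:360],(400,360)),cv2.resize(b["frame"][60:420,120:520],(400,360))]))
```

```text
clock 24.65 pos [596.7  40.9 178. ] yaw 0.004 gap 47.6 F [-0.5 -1.2 -1.8] q [ 0.42  0.3  -0.64  1.62  0.18  1.28 -1.82] -> shift cm [ 0.16 -0.01  9.89] |d| 9.9 turn 0.004
0.83 225 252 201 256 bottom mid 238.03896103896105
[237.89024245 249.48732145] [233.23069066 205.94168458]
```

View pics/m9.png

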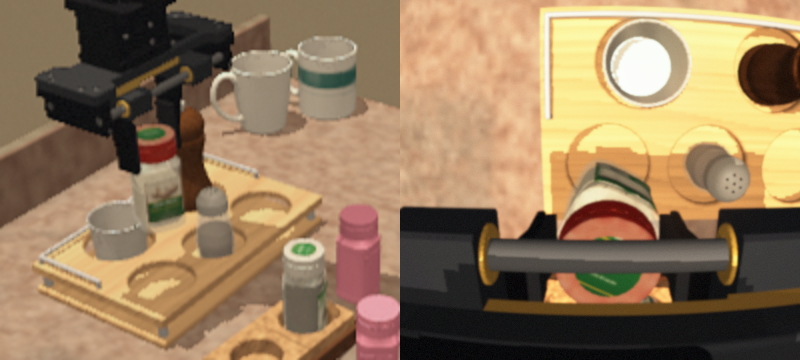

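The jar hangs nearly upright above the left well and the foot pixel agrees, so I'm lowering it.

Emit:
step_arm(
  increments=[
    [30,[0.1,0,1.5],0],
    [30,[0.1,0,3],0],
    [30,[0.1,0,5],0],
    [30,[0.1,0,6.8],0],
    [30,[0.1,0,8.3],0],
    [30,[0.1,0,9.3],0],
    [30,[0.1,0,9.7],0],
    [30,[0.1,0,9.8],0],
  ],
)

```text
clock: 25.6
position: [598.2, 41.6, 81.1]
ee_rot: [-0.0, 1.0, 0.002, -0.0]
ft_force: [-0.1, -0.5, -1.1]
finger_gap: 48.1
```

Emit:
step_arm(
  increments=[
    [30,[0,0,0],0],
    [30,[0,0,0.05],0],
    [56,[0,0,0.05],0],
    [60,[0,0,0.05],0],
    [66,[0,0,0.05],0],
    [72,[0,0,0.05],0],
    [75,[0,0,0.05],0],
    [75,[0,0,0.05],0],
  ],
)

```text
clock: 26.4
position: [598.3, 41.5, 81.1]
ee_rot: [0.0, 1.0, 0.002, 0.0]
ft_force: [-0.4, -0.2, 0.0]
finger_gap: 64.3
```

Emit:
step_arm(
  increments=[
    [75,[0,0,-0.5],0],
    [75,[0,0,-2],0],
    [75,[0,0,-4.5],0],
    [75,[0,0,-7.5],0],
    [75,[0,0,-10.5],0],
    [75,[-1,0.3,-12],0],
    [75,[-3,0.8,-12],0],
    [75,[-6,1.5,-12],0],
  ],
)

```text
clock: 27.2
position: [539.2, 27.0, 203.1]
ee_rot: [-0.0, 1.0, 0.003, 0.002]
ft_force: [-0.4, -0.6, 1.1]
finger_gap: 65.1
```

Run:
```python
from h import *
go(442,5.5,195,0)
s=cap("side")
for n in ("wide_jar","slim_jar"):
    for b in arm.boxes_of("side",n)[:3]: print(n,np.round(world(s,b["xyz"]),1),round(b["confidence"],2))
for m in arm.trace("side","slim_jar")[:3]:
    ys,xs=np.where(m["region"]); print(m["confidence"],xs.min(),xs.max(),ys.min(),ys.max(),"top mid",xs[ys<=ys.min()+8].mean())
print(proj(s,(442,5.5,112)))
cv2.imwrite("pics/s10.png",cv2.resize(s["frame"][170:350,160:360],(800,600)))
```

```text
clock 27.2 pos [539.2  27.  203.1] yaw 0.006 gap 65.1 F [-0.4 -0.6  1.1] q [ 0.5   0.14 -0.65  1.74  0.09  1.29 -1.73] -> shift cm [-9.74  2.09  0.77] |d| 10.0 turn 0.006
wide_jar [582.3  54.2  77.7] 0.86
wide_jar [611.1   7.7  37.5] 0.38
wide_jar [419.   17.6  35.8] 0.18
slim_jar [432.1  21.9  78.2] 0.9
slim_jar [435.7 -75.   58.1] 0.61
slim_jar [337.   47.3  66.2] 0.57
0.98 327 350 243 290 top mid 339.22758620689655
0.77 301 322 259 306 top mid 311.1042944785276
0.72 203 232 240 270 top mid 218.5339366515837
[312.28874374 263.29510558]
```

View pics/s10.png

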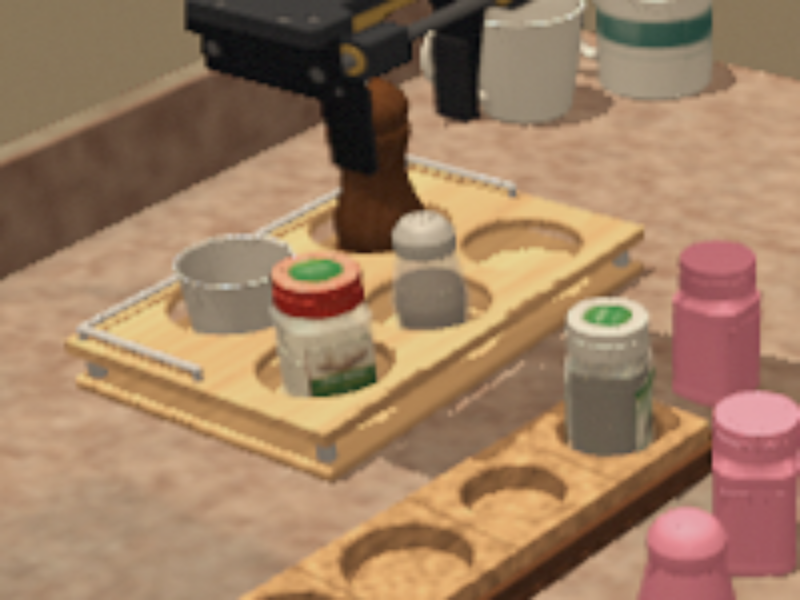

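The wide jar stands in the left well. The slim jar's cap at (312,264) matches (442,6).

Emit:
step_arm(
  increments=[
    [80,[-2,0.5,0.3],0],
    [80,[-5,1.1,0.7],0],
    [80,[-8,1.7,0.8],0],
    [80,[-9.7,2.1,0.8],0],
    [80,[-9.7,2.1,2],0],
    [80,[-9.7,2.1,4],0],
    [80,[-9.7,2.1,5],0],
    [80,[-9.7,2.1,5],0],
  ],
)

```text
clock: 28.2
position: [441.1, 5.4, 149.5]
ee_rot: [-0.001, 1.0, 0.003, -0.001]
ft_force: [-0.3, 0.5, 0.3]
finger_gap: 69.6
```

Run:
```python
from h import *
go(442,6,82,0)
```

```text
clock 28.2 pos [441.1   5.4 149.5] yaw 0.006 gap 69.6 F [-0.3  0.5  0.3] q [ 0.58 -0.06 -0.62  2.02 -0.04  1.18 -1.59] -> shift cm [ 0.11 -0.05  6.75] |d| 6.8 turn 0.006
```

Emit:
step_arm(
  increments=[
    [80,[0.1,0,1],0],
    [80,[0.1,0,2.2],0],
    [80,[0.1,0,3.5],0],
    [80,[0.1,0,5],0],
    [80,[0.1,0,6],0],
    [80,[0.1,0,6.6],0],
    [80,[0.1,0,6.7],0],
    [80,[0.1,0,6.7],0],
  ],
)

```text
clock: 29.0
position: [442.7, 4.8, 84.1]
ee_rot: [-0.0, 1.0, 0.002, 0.0]
ft_force: [-0.9, 0.6, 0.4]
finger_gap: 70.0
```

Emit:
step_arm(
  increments=[
    [25,[0,0,0],0],
    [25,[0,0,0],0],
    [25,[0,0,0],0],
    [25,[0,0,0],0],
    [25,[0,0,0],0],
    [25,[0,0,0],0],
    [25,[0,0,0],0],
    [25,[0,0,0],0],
  ],
)

```text
clock: 29.8
position: [442.7, 4.8, 84.2]
ee_rot: [0.0, 1.0, 0.002, 0.0]
ft_force: [0.3, 0.8, 0.8]
finger_gap: 39.7
```

Emit:
step_arm(
  increments=[
    [25,[0,0,0],0],
    [25,[0,0,-0.5],0],
    [25,[0,0,-1.5],0],
    [25,[0,0,-3],0],
    [25,[0,0,-5],0],
    [25,[0,0,-7],0],
    [25,[0,0,-9],0],
    [25,[0,0,-10],0],
  ],
)

```text
clock: 30.6
position: [443.3, 4.8, 186.2]
ee_rot: [0.0, 1.0, 0.002, 0.001]
ft_force: [1.7, 0.3, -0.9]
finger_gap: 40.4
```

Run:
```python
from h import *
go(598,-131,185,0)
```

```text
clock 30.6 pos [443.3   4.8 186.2] yaw 0.005 gap 40.4 F [ 1.7  0.3 -0.9] q [ 0.58 -0.09 -0.61  1.97 -0.06  1.25 -1.58] -> shift cm [15.4  13.65  0.18] |d| 20.6 turn 0.005
```

Emit:
step_arm(
  increments=[
    [25,[1.5,1.3,0],0],
    [25,[4,3.5,0],0],
    [25,[7,6.2,0],0],
    [25,[10,8.8,0],0],
    [25,[13,11.5,0],0],
    [25,[15,13.3,0],0],
    [25,[15.4,13.6,0],0],
    [25,[15.4,13.6,0],0],
  ],
)

```text
clock: 31.4
position: [596.9, -130.8, 183.1]
ee_rot: [-0.001, 1.0, 0.002, -0.001]
ft_force: [-0.3, 0.6, -0.9]
finger_gap: 40.1
```

Run:
```python
from h import *
go(598,-131,83.2,0)
d=cap("side"); o=arm.get_obs()["position"]
for m in arm.trace("side","slim_jar")[:3]: ys,xs=np.where(m["region"]); print(m["confidence"],xs.min(),xs.max(),ys.min(),ys.max(),"bottom mid",xs[ys>=ys.max()-4].mean())
print(proj(d,(o[0],o[1],o[2]-73)),proj(d,(o[0],o[1],o[2]+28)))
```

```text
clock 31.4 pos [ 596.9 -130.8  183.1] yaw 0.004 gap 40.1 F [-0.3  0.6 -0.9] q [ 0.61  0.31 -0.53  1.59  0.16  1.29 -1.51] -> shift cm [0.13 0.03 9.99] |d| 10.0 turn 0.004
0.87 328 350 242 290 bottom mid 336.87301587301585
0.86 279 298 169 218 bottom mid 288.35616438356163
0.69 338 359 287 342 bottom mid 349.5625
[289.42084918 214.64778006] [287.52671328 172.42668429]
```

Emit:
step_arm(
  increments=[
    [25,[0,0,1.5],0],
    [25,[0,0,3],0],
    [25,[0,0,5],0],
    [25,[0,0,6.8],0],
    [25,[0,0,8.3],0],
    [25,[0,0,9.3],0],
    [25,[0,0,9.8],0],
    [25,[0,0,10],0],
  ],
)

```text
clock: 32.3
position: [597.0, -130.4, 83.6]
ee_rot: [-0.0, 1.0, 0.002, -0.0]
ft_force: [-0.1, -0.4, -0.6]
finger_gap: 40.1
```

Emit:
step_arm(
  increments=[
    [25,[0,0,0],0],
    [25,[0,0,0.1],0],
    [48,[0,0,0.1],0],
    [52,[0,0,0.1],0],
    [58,[0,0,0.1],0],
    [64,[0,0,0.1],0],
    [70,[0,0,0.1],0],
    [70,[0,0,0.1],0],
  ],
)

```text
clock: 33.1
position: [597.2, -130.5, 83.1]
ee_rot: [0.0, 1.0, 0.002, 0.0]
ft_force: [0.1, 0.4, -0.4]
finger_gap: 59.4
```

Emit:
step_arm(
  increments=[
    [70,[0,0,-0.5],0],
    [70,[0,0,-2],0],
    [70,[0,0,-4.5],0],
    [70,[0,0,-7.5],0],
    [70,[0,0,-10.5],0],
    [70,[0,0,-13],0],
    [70,[0,0,-15],0],
    [70,[0,0,-16],0],
  ],
)

```text
clock: 33.9
position: [598.3, -130.4, 246.8]
ee_rot: [0.001, 1.0, 0.003, 0.002]
ft_force: [0.1, -0.0, -0.2]
finger_gap: 60.9
```

Emit:
step_arm(
  increments=[
    [70,[-1,2,0],0],
    [70,[-3,5,0],0],
    [70,[-5,9,0],0],
    [70,[-7,13,0],0],
    [70,[-9,17,0],0],
    [70,[-10,20,0],0],
    [70,[-10,22,0],0],
    [70,[-10,22,0],0],
  ],
)

```text
clock: 34.7
position: [497.3, -354.1, 242.7]
ee_rot: [0.0, 1.0, 0.0, -0.0]
ft_force: [0.5, -0.5, 0.6]
finger_gap: 61.0
```

Run:
```python
from h import *
go(598,-131,83.2,0)
d=cap("side"); t=cap("top")
for n in ("pepper_mill","salt_shaker","wide_jar","slim_jar","steel_cup","food_tub"):
    for c,q in (("side",d),("top",t)):
        print(c,n,[np.round(world(q,b["xyz"])).tolist() for b in arm.boxes_of(c,n)[:4]])
cv2.imwrite("pics/f.png",np.hstack([cv2.resize(d["frame"][150:300,180:330],(400,400)),cv2.resize(t["frame"][145:245,230:380],(400,400))]))
```

```text
clock 34.7 pos [ 497.3 -354.1  242.7] yaw 0.0 gap 61.0 F [ 0.5 -0.5  0.6] q [ 0.91  0.25 -0.4   1.51  0.1   1.39 -1.07] -> shift cm [ 10.08 -22.32  15.93] |d| 29.2 turn 0.0
side pepper_mill [[673.0, -86.0, 102.0], [449.0, 74.0, 28.0]]
top pepper_mill [[668.0, -102.0, 134.0]]
side salt_shaker [[314.0, 216.0, 51.0], [590.0, -36.0, 64.0]]
top salt_shaker [[317.0, 193.0, 74.0], [328.0, 108.0, 76.0], [590.0, -48.0, 87.0]]
side wide_jar []
top wide_jar [[582.0, 36.0, 107.0]]
side slim_jar [[587.0, -116.0, 73.0], [437.0, -73.0, 59.0]]
top slim_jar [[588.0, -131.0, 107.0], [436.0, -89.0, 102.0], [340.0, 32.0, 98.0]]
side steel_cup [[690.0, 18.0, 58.0]]
top steel_cup [[696.0, 21.0, 35.0]]
side food_tub [[507.0, -392.0, 49.0]]
top food_tub [[505.0, -370.0, 46.0], [443.0, 9.0, 29.0]]
```

View pics/f.png

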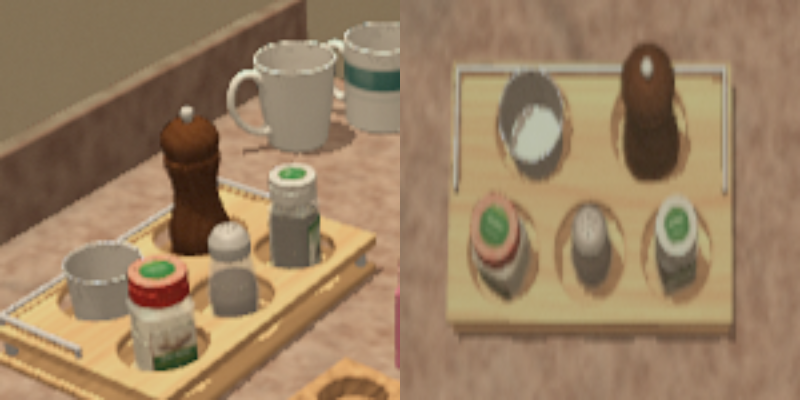

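Run:
```python
from h import *
t=cap("top"); s=cap("side")
for n,u,v,z in [("wide",95,224,107),("salt",190,212,100),("slim",277,223,111),("mill",247,66,160)]: print(n,np.round(atz(t,230+u*.375,145+v*.25,z),1))
for n,u,v,z in [("wide",157,270,107),("salt",230,228,100),("slim",292,174,111),("mill",187,115,160)]: print("side",n,np.round(atz(s,180+u*.375,150+v*.375,z),1))
```

```text
wide [596.8  40.1 107. ]
salt [607.4 -48.3 100. ]
slim [ 597.8 -130.3  111. ]
mill [ 681.6 -101.9  160. ]
side wide [593.1  43.  107. ]
side salt [594.1 -44.  100. ]
side slim [ 594.1 -126.8  111. ]
side mill [670.7 -89.6 160. ]
```

```bash
python3 -c "
from plant import arm
print(arm.job_done())"
```

```text
the job is handed in; nothing more can be done
None
```

I moved all four seasonings into the caddy and handed the job in at about 35 s of the 96 s allowed; it reports no verdict. The pepper mill went first, into the free back well. The salt shaker followed into the middle well, the wide jar into the left and the slim jar into the right, which is the tray's left-to-right order.

**Final placement:** The last side and top pictures show all four upright in their wells. From the top picture, the wide jar, slim jar and mill are within about 3 mm of their well centres. The salt shaker reads about 10 mm off in x in the top picture and about 4 mm off in the side picture. Both are inside the 18 mm limit, and it was let go within about 2 mm of the middle well's centre.

**Released and clear:** The gripper opened on each item before rising, and the arm is parked clear with no contact force.

**Cup and tub:** The steel cup and the food tub read as unmoved in the side camera, within about 6 mm.

**Checks that disagreed:**
- My side-camera reading of the mill's knob was about 13 mm off in x and y from the top picture. I think this is because I measured the small ball on top at the wrong height.
- The side camera's final search missed the wide jar, though it is plainly visible in the picture.
- The top camera's reading for the tub was off by about 50 mm, probably because the parked gripper was in the way.
- The wrist camera read about 5 mm too far along +y throughout, so I relied on the top and side cameras instead.

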